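# Isolate the drying oven and open it to cool

## Robot

A 6-joint arm with a two-finger parallel gripper is mounted at the origin on the work surface. World frame = base frame: x ahead of the robot, y to its left, z up, the work surface at z = 0. Lengths are in m, angles in degrees, forces in N, time in s.
With the tool pointing down it reaches from about 0.325 to 0.85 m from the base axis. Payload 15.5 kg.
Tool frame: the origin (TCP) lies at the very end of the fingers, on their centre line; the grasp point (between the pads) lies arm.grip_depth behind it (arm.grip_depth is the distance from the TCP to the grasp point, in m); z points along the fingers, y is the line along which they close (so a half turn about z gives the same grasp; the last joint's range is limited). The gripper opens to 91 mm and grips with 3 to 60 N. Pads are 32 mm wide; open, the fingers measure 118 mm over their backs; the gripper's body (76 mm by 178 mm) begins 60 mm behind the grasp point.
Start: joints at [-71.992, 28.281, 77.091, -0, 74.628, -5.472], TCP at [0.249, -0.573, 0.214] pointing down, gripper open.
Joint ranges: [-166.48, 166.48], [-47.26, 123.95], [12.59, 153.08], [-70.14, 250.14], [6.76, 159.57], [-176.63, 176.63]. Speed limits (degrees/s): [108.29, 108.29, 147.25, 172.46, 172.46, 172.46].

## Interface

Orientations are given as a 3x3 rotation matrix whose columns are the frame's x, y, z axes.
In Python, from rig import arm gives the robot as it stands. Calls block until the motion is done:
- arm.move_to(position, orientation): joint-space move of the TCP to a pose.
- arm.move_l(position, orientation=None, feed=0.15): straight line of the TCP; orientation=None keeps the orientation; feed is the mean speed in m/s.
- arm.move_joints(angles): joint-space move.
- arm.grip(opening): finger opening in m; the grip force is fixed at half the most; returns when the fingers have stopped.
- arm.sleep(seconds).
- arm.solve_ik(position, orientation): joint angles nearest the present ones, or None.
- arm.snapshot(name): name is "scene" or "top"; returns the picture (420x560x3 uint8, red, green, blue); there is no depth.
- arm.get_calibration(name): a dict with "intrinsics" (3x3 intrinsics, pixels), "cam_to_world" (4x4, takes a point from camera to world coordinates). Camera axes: x right, y down, z forward; pixel columns grow to the right and rows downward; lengths in m; the calibration is good to about 2 mm. A picture is of the moment at which its call begins. get_calibration takes no time and is no camera call.
A pose or a line that the arm cannot do raises arm.Unreachable and nothing moves.
- arm.sign_off(): hands the job in; it is judged then, once.
Readings, each from a call of its own:
- arm.current_t(): time.
- arm.current_joint_positions(): joint angles.
- arm.current_dq(): joint speeds.
- arm.current_tau(): joint torques, N m.
- arm.current_ee_pos(): TCP position.
- arm.current_tool_rot(): TCP orientation.
- arm.current_force(): force on the tool from outside, world axes, zero at the start.
- arm.current_torque(): the same for the moment, N m.
- arm.current_width(): finger opening in m.
- arm.current_grasp_force(): force on a finger pad.
Only numpy, scipy, OpenCV 4.12 (cv2) and the standard library are available. Lean on these libraries where they do the work, as an engineer would, in place of code of your own. Each camera call takes 0.05 s, during which the arm holds its last target. There are 200 camera calls.

## Task

The drying run is over: turn the power isolator on the oven's roof a quarter turn clockwise (seen from above) to its off detent, which also unhooks the door. Then draw the door open by its handle and swing it all the way round to its stop so that the crucibles can cool, without slamming it. The analytical balance stands close beside the open door and must not be touched, and the glassware and tools are to stay where they are.

Things in the scene. Friction and masses are not known exactly. Their poses are not given: they have to be found in the camera images.
- oven: White bench drying oven, fixed, 260 deep (x), 280 wide (y), roof 225 mm above the bench. Origin: centre of its underside; x axis from its front to its back, y to its left (seen from the robot), z up. The door closes its front, the plane x = -130 mm. A glass beaker and a small jar stand on the roof behind the isolator.
- isolator (a joint): Rotary isolator on the oven roof, vertical axis. 0 rad = on (bar along the oven's x, its hook holding the door shut); grows clockwise seen from above; 1.57 = off (bar along the oven's y, hook swung to the left). Hard stops at both; an over-centre spring (about 0.3 N m) pulls it to the nearer one, so it snaps back if let go before half way.
- isolator_grip (a point): Middle of the isolator's black grip bar, on its axis, 269 mm above the bench. The bar is 100 mm long along this frame's x, 16 wide, 28 high (14 above and below this point); the axes turn with it. A steel hooked arm lies below the bar, its top 18 mm below this point, and reaches 87 mm from the axis along -x.
- door (a joint): Oven door hinge, vertical axis at the oven's front left corner. 0 rad = shut; grows as the free right edge swings out towards the robot and then round to the left; hard stop at 1.745 rad (100 degrees). It stays where it is left (friction 0.25 N m). The isolator's hook blocks it until the isolator is turned.
- door_hinge (a point): On the hinge axis at the door's top edge, 220 mm above the bench. Turns with the door: the panel extends 270 mm along -y, is 22 mm thick (x = -11 mm outer face, +11 mm inner face) and hangs down 175 mm (lower edge 45 mm above the bench). A steel upstand, 30 mm wide, stands 22 mm above the top edge, 105 mm from the hinge.
- door_pull: Round steel bar handle of the door, 13 mm thick, 123 mm long, horizontal. Origin: middle of the bar, 200 mm above the bench, at (-59, -200, -20) mm in the door_hinge frame; y axis along the bar, x towards the door. Clear gap between bar and door face 41 mm; two stays join it to the door 47 mm either side of the middle.
- balance: Analytical balance with a glass draught shield, fixed, fragile, 300 deep (x), 190 wide (y), 310 mm high, to the left of the swinging door. Origin: centre of its underside. It leaves some 20 to 40 mm beside the handle when the door stands fully open: not enough for a gripper that holds the bar across.
- desiccator: Glass desiccator with a domed lid, 270 mm across, 240 mm high. Origin: centre of its underside.
- beaker: Glass beaker on the oven roof, 64 mm across, 80 mm high. Origin: centre of its underside.
- weighing_jar: Small lidded glass jar on the oven roof, 48 mm across, 55 mm high. Origin: centre of its underside.
- reagent: Brown glass bottle, 70 mm across, 150 mm high. Origin: centre of its underside.
- tongs: Steel crucible tongs lying flat, 240 mm long (x), 48 mm wide, 12 mm high, beneath the door's sweep, which clears them. Origin: centre of their underside.
- spatula: Spatula lying flat, 180 mm long (x), beneath the door's sweep or near it. Origin: its underside.

How it is judged (in metres and radians):
On the way, in this order (a step that is already met when the one before it is completed fails the run):
1. the isolator is turned to off while the door is still shut (value of joint isolator above 1.4 rad and value of joint door below 0.1 rad), for 0.1 s.
2. the door is drawn open at least 10 degrees with the fingers on its handle (value of joint door above 0.17 rad and contact force between the fingers and door_pull above 0.5 N), for 0.05 s.
At the end, for the whole second after the job is handed in: The isolator rests at off (beyond 1.4 rad) and the door stands still, open to its stop within 0.095 rad (beyond 1.65 rad) (value of joint isolator above 1.4 rad and value of joint door above 1.65 rad and velocity of joint door between -0.05 and 0.05 rad/s); the robot touches nothing.
It fails at once if the door is slammed (swings faster than 2 rad/s) (velocity of joint door above 2 rad/s or velocity of joint door below -2 rad/s).
It fails at once if the balance is touched by the robot (contact force between any of the arm, the fingers and balance above 1 N).
It fails at once if glassware or a tool is moved by more than 30 mm (distance of any of desiccator, beaker, weighing_jar, reagent, tongs, spatula from where it was at the start of the episode above 0.03 m).
It fails at once if glassware is tipped over (angle between any of beaker, weighing_jar, reagent's own z axis and vertical above 0.5 rad).
It also fails if it takes over 72 s, if anything falls off the work surface, if the arm or the gripper's body presses on something with over 40 N, if the wrist force passes 120 N, or if a joint passes its speed limit or range.

## Working session

There is one attempt and no reset: what is moved stays moved. The work goes in short steps, each a Python script; the robot and the scene stay as the last script left them, time stands still between calls to the robot, and variables do not carry over. Pictures are saved under pics/ and viewed, at most 10 in all, crops included, and the job is handed in when it is done.

```bash
ls; mkdir -p pics
python3 - <<'E'
from rig import arm
import cv2,numpy as np
for n in("scene","top"):
    p=arm.snapshot(n); cv2.imwrite(f"pics/{n}0.png",cv2.resize(p[:,:,::-1],(800,600),interpolation=cv2.INTER_CUBIC))
    c=arm.get_calibration(n); print(np.round(c["intrinsics"],1).tolist(),np.round(c["cam_to_world"],3).tolist())
print(arm.grip_depth,arm.current_t(),arm.current_tool_rot())
E
```

```text
pics
[[436.1, 0.0, 277.2], [0.0, 436.1, 211.1], [0.0, 0.0, 1.0]] [[-0.868, 0.431, -0.245, 0.889], [0.496, 0.748, -0.44, 0.497], [-0.007, -0.504, -0.864, 1.363], [0.0, 0.0, 0.0, 1.0]]
[[449.4, 0.0, 281.2], [0.0, 449.4, 208.2], [0.0, 0.0, 1.0]] [[-0.008, -0.995, 0.096, 0.428], [-1.0, 0.008, -0.002, -0.094], [0.001, -0.096, -0.995, 1.551], [0.0, 0.0, 0.0, 1.0]]
0.0188 0.1 [[ 9.17205432e-01  3.98414486e-01 -3.05331708e-04]
 [ 3.98414588e-01 -9.17204918e-01  9.76703730e-04]
 [ 1.09081170e-04 -1.01748657e-03 -9.99999476e-01]]
```

View pics/scene0.png

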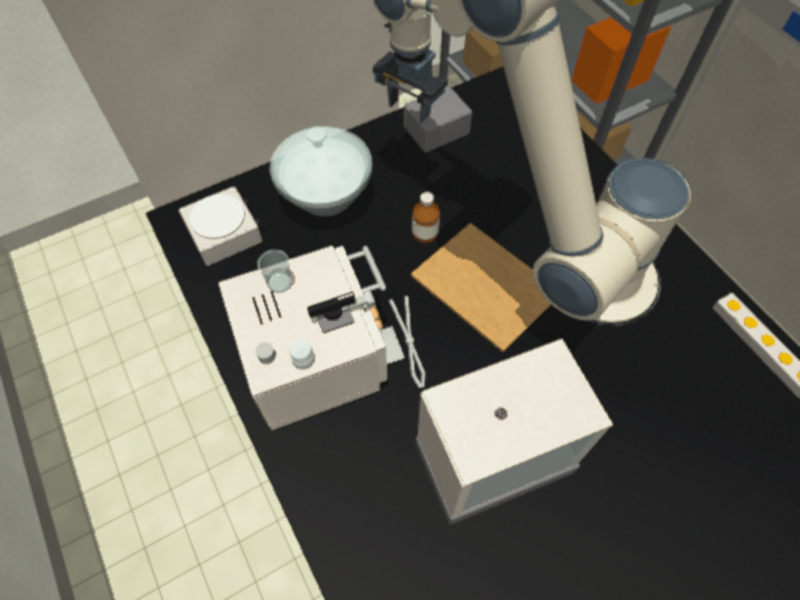

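View pics/top0.png

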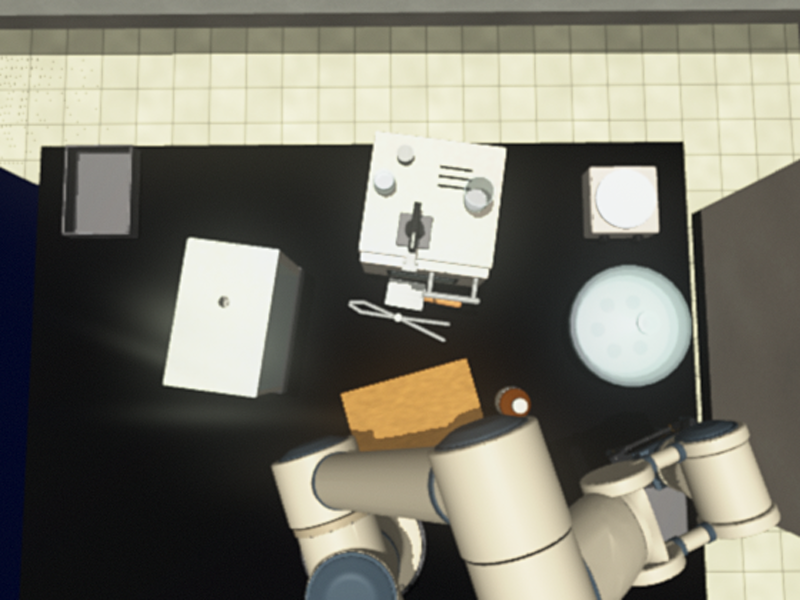

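The scene shows the oven at centre, with the isolator at about (415,228) and the pull at (452,298) in the top view (800 px scale), and the balance at left around (230,315). I'll enlarge the oven in both views.

Run:
```python
import cv2
from rig import arm
for n,(x,y,w,h) in (("top",(240,85,130,130)),("scene",(145,165,150,140))):
    p=arm.snapshot(n)[y:y+h,x:x+w,::-1]
    k=4.5 if n=="top" else 4
    cv2.imwrite(f"pics/{n}c.png",cv2.resize(p,None,fx=k,fy=k,interpolation=cv2.INTER_CUBIC))
```

```text
(no output)
```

View pics/topc.png

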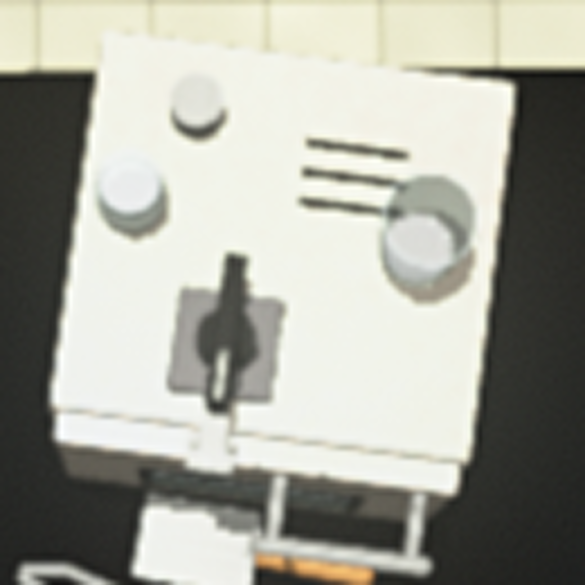

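View pics/scenec.png

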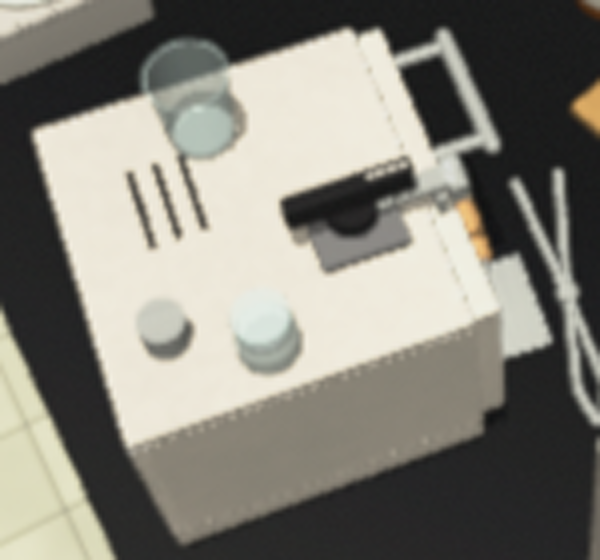

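The top crop gives the roof corners at (104,33), (515,82), (470,462) and (52,407). The bar runs from (237,256) to (217,410), so the isolator is on. The pull runs from (258,548) to (432,567). In the scene crop the pull runs from (443,33) to (495,148). Next I'll compute positions.

```bash
cat > h.py <<'E'
import numpy as np, cv2
from rig import arm
def px(n,u,v,z):
    c=arm.get_calibration(n);K=np.array(c["intrinsics"]);T=np.array(c["cam_to_world"])
    d=T[:3,:3]@np.linalg.inv(K)@[u,v,1];o=T[:3,3]
    return o+d*(z-o[2])/d[2]
def crop(n,x0,y0,k,pts,z): return np.array([px(n,x0+(a+.5)/k-.5,y0+(b+.5)/k-.5,z) for a,b in pts])
E
python3 - <<'E'
from h import *
np.set_printoptions(precision=4,suppress=True)
t=lambda p,z:crop("top",240,85,4.5,p,z); s=lambda p,z:crop("scene",145,165,4,p,z)
r=t([(104,33),(515,82),(470,462),(52,407)],.225);print("roof",r)
for i in range(4): e=r[(i+1)%4]-r[i]; print(np.linalg.norm(e),np.degrees(np.arctan2(e[1],e[0])))
rs=s([(33,130),(128,447)],.225);print("scene roof BR,BL",rs)
for nm,p,z,f in(("bar t",[(237,256),(217,410)],.283,t),("bar s",[(283,203),(408,163)],.283,s),("pull t",[(258,548),(432,567)],.2065,t),("pull s",[(443,33),(495,148)],.2065,s),
 ("beaker",[(425,258)],.225,t),("jar1",[(135,205)],.225,t),("jar2",[(199,113)],.225,t)):
    q=f(p,z); print(nm,q.tolist(),"mid",q.mean(0))
    if len(q)>1: e=q[1]-q[0]; print(np.linalg.norm(e),np.degrees(np.arctan2(e[1],e[0])))
b=crop("top",0,0,800/560,[(187,237),(280,250),(257,397),(163,383)],.31);print("bal",b,b.mean(0))
print("reagent",crop("top",0,0,800/560,[(518,405)],.15))
E
```

```text
roof [[ 0.9117 -0.0431  0.225 ]
 [ 0.8756 -0.3199  0.225 ]
 [ 0.6174 -0.2841  0.225 ]
 [ 0.6563 -0.0076  0.225 ]]
0.2792077491485517 -97.43055557363941
0.2606928910448051 172.09813230708733
0.2792265329646088 81.98230137247657
0.257831677242789 -7.908014261811451
scene roof BR,BL [[ 0.8742 -0.3179  0.225 ]
 [ 0.9135 -0.0401  0.225 ]]
bar t [[0.7430327843020872, -0.1297310254045666, 0.2829999999999999], [0.6435744924949922, -0.11603191011567006, 0.2829999999999999]] mid [ 0.6933 -0.1229  0.283 ]
0.10039729861347732 172.1575806418094
bar s [[0.7429525305146889, -0.1292183895099523, 0.2829999999999999], [0.6501497489137699, -0.11413773225782836, 0.2829999999999999]] mid [ 0.6966 -0.1217  0.283 ]
0.09402011750696718 170.76999030135778
pull t [[0.563118808677171, -0.14386696524880394, 0.2064999999999999], [0.5494742245533432, -0.25987087855500696, 0.2064999999999999]] mid [ 0.5563 -0.2019  0.2065]
0.11680360687181403 -96.70840691747281
pull s [[0.5515186448837069, -0.25202664767412436, 0.2064999999999999], [0.5682325342996026, -0.13568909108712007, 0.2064999999999999]] mid [ 0.5599 -0.1939  0.2065]
0.11753204317138885 81.82441898385369
beaker [[0.7551447926863524, -0.25695628096955764, 0.2250000000000001]] mid [ 0.7551 -0.257   0.225 ]
jar1 [[0.7928013836473485, -0.06338030576181945, 0.2250000000000001]] mid [ 0.7928 -0.0634  0.225 ]
jar2 [[0.8557333492721754, -0.10677917430830543, 0.2250000000000001]] mid [ 0.8557 -0.1068  0.225 ]
bal [[0.6706 0.3237 0.31  ]
 [0.6434 0.1413 0.31  ]
 [0.3592 0.1823 0.31  ]
 [0.3872 0.3628 0.31  ]] [0.5151 0.2525 0.31  ]
reagent [[ 0.3289 -0.3452  0.15  ]]
```

```bash
cat >> h.py <<'E'
YAW=-7.9; ISO=np.array([.694,-.1225]); HINGE=np.array([.644,-.008])
def rot(phi):
    a=np.radians(phi); y=np.array([np.cos(a),np.sin(a),0]); z=np.array([0,0,-1.]); return np.c_[np.cross(y,z),y,z]
def door(th,x,y,z):
    a=np.radians(YAW-th); return [*(HINGE+[x*np.cos(a)-y*np.sin(a),x*np.sin(a)+y*np.cos(a)]),z]
def st(s): print(s,round(arm.current_t(),2),np.round(arm.current_ee_pos(),4),"F",np.round(arm.current_force(),1),"T",np.round(arm.current_torque(),2),"w",round(arm.current_width(),4))
E
python3 - <<'E'
from h import *
P=lambda z:[*ISO,z]
f=YAW+90
arm.move_to(P(.40),rot(f)); arm.grip(.05); st("above")
arm.move_l(P(.256),rot(f),feed=.12); st("down")
arm.grip(.0); st("gripped"); print(arm.current_grasp_force())
for d in range(11,89,11):
    arm.move_to(P(.256),rot(f-d))
st("turned"); print(arm.current_joint_positions())
arm.grip(.05); st("open"); arm.move_l(P(.40),feed=.2)
arm.move_to(door(0,-.059-.1,-.2,.40),rot(YAW)); st("off")
cv2.imwrite("pics/t2.png",cv2.resize(arm.snapshot("top")[85:215,240:370,::-1],None,fx=4.5,fy=4.5,interpolation=cv2.INTER_CUBIC))
cv2.imwrite("pics/s2.png",cv2.resize(arm.snapshot("scene")[:,:,::-1],(800,600)))
E
```

```text
above 3.33 [ 0.694  -0.1225  0.4   ] F [-0.2 -0.3  0.2] T [ 0.1  -0.11  0.01] w 0.0502
down 4.67 [ 0.6944 -0.1226  0.2568] F [ 0.3  0.2 -0.2] T [ 0.1  -0.13  0.01] w 0.0503
gripped 5.29 [ 0.6941 -0.122   0.2561] F [0.6 5.4 1. ] T [ 0.92 -0.2  -0.27] w 0.0158
29.99771296977997
turned 7.76 [ 0.6957 -0.1208  0.2561] F [14.1 12.9 -3.3] T [ 2.25 -2.2  -0.08] w 0.0157
[-14.77528998  33.34842777  60.94869663   0.16982323  85.54853403
  -8.9073514 ]
open 8.44 [ 0.694  -0.1226  0.256 ] F [0.5 0.2 0.2] T [-0.05 -0.06 -0.02] w 0.0501
off 10.27 [ 0.4599 -0.1843  0.3998] F [ 0.5  0.5 -0.8] T [-0.03 -0.1   0.02] w 0.0499
```

View pics/s2.png

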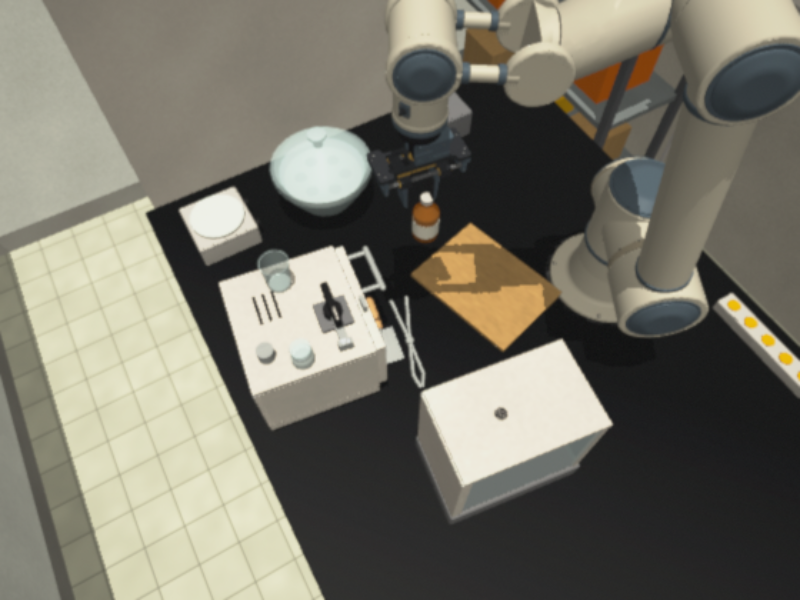

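The isolator bar now lies along the oven's y with its hook swung left to (345,340), and the door is still shut. Next I'll draw the door open by caging the handle.

Run:
```python
from h import *
H=lambda t,z:door(t,-.059,-.2,z)
arm.move_to(H(0,.30),rot(YAW))
arm.move_l(H(0,.181),rot(YAW),feed=.1); st("down")
arm.grip(.02); st("caged")
for t in range(6,55,6):
    arm.move_l(H(t,.181),rot(YAW-t),feed=.1)
    if t in(6,12,18,30,42,54): st(t)
cv2.imwrite("pics/s3.png",cv2.resize(arm.snapshot("scene")[:,:,::-1],(800,600)))
```

```text
down 12.33 [ 0.5584 -0.1981  0.1816] F [0.2 0.5 0.2] T [-0.06 -0.09  0.03] w 0.0501
caged 12.97 [ 0.5581 -0.198   0.181 ] F [ 0.8 -0.   0.2] T [-0.01 -0.08 -0.03] w 0.0201
6 13.33 [ 0.5389 -0.1881  0.1812] F [ 0.2 -0.7 -0.7] T [ 0.05 -0.02  0.02] w 0.0202
12 13.7 [ 0.5211 -0.1763  0.1812] F [-0.2 -0.5  0.5] T [-0.04 -0.04 -0.03] w 0.0201
18 14.07 [ 0.5043 -0.1626  0.1811] F [ 0.6 -0.4  0.3] T [-0.05 -0.09  0.01] w 0.0198
30 14.8 [ 0.4753 -0.1301  0.1812] F [-0.4 -0.1 -0.9] T [-0.05 -0.07 -0.06] w 0.0199
42 15.53 [ 0.4537 -0.0923  0.1811] F [-0.3 -0.6  1. ] T [ 0.04 -0.01 -0.  ] w 0.0202
54 16.27 [ 0.4403 -0.0507  0.1811] F [-0.1 -0.6  0.2] T [-0.03 -0.02  0.03] w 0.02
```

View pics/s3.png

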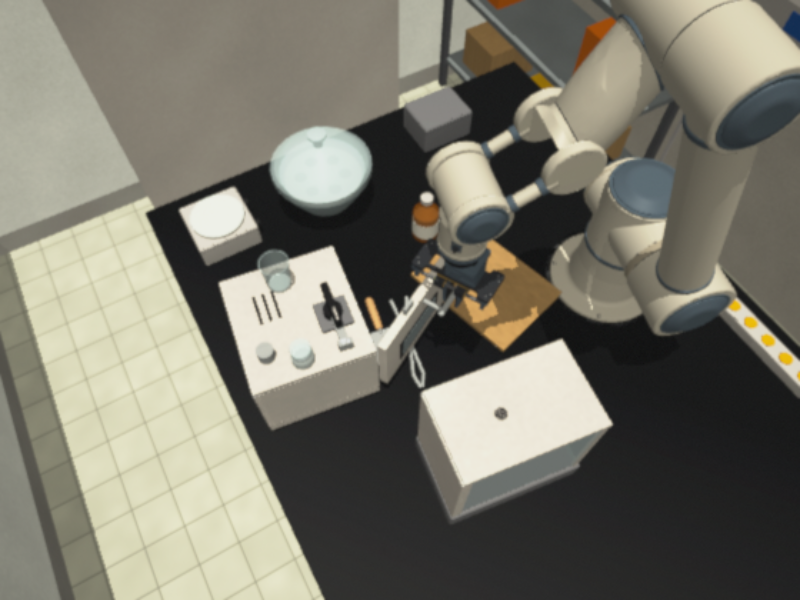

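The door stands at about 54°, with the gripper on the bar at (440,290). I'll pinch the bar briefly to make the contact certain, then release and push from the inner face.

Run:
```python
from h import *
arm.grip(0); st("pinch"); arm.sleep(.1); arm.grip(.05)
arm.move_l(door(54,-.059,-.2,.32),feed=.2)
arm.grip(0)
R=lambda t:rot(YAW-t+90)
arm.move_to(door(52,.065,-.245,.32),R(52)); print(arm.current_joint_positions())
arm.move_l(door(52,.065,-.245,.178),R(52),feed=.15); st("inside")
for t in list(range(52,98,5))+[99]:
    arm.move_l(door(t,.027,-.245,.178),R(t),feed=.08)
    if t>70: st(t)
cv2.imwrite("pics/s4.png",cv2.resize(arm.snapshot("scene")[:,:,::-1],(800,600)))
```

```text
pinch 16.61 [ 0.4402 -0.0506  0.1811] F [ 1.1 -1.4 -1. ] T [-0.2  -0.33 -0.11] w 0.0123
[-2.87524821e+01  1.26925699e+01  8.46640282e+01  2.96986173e-03
  8.26469006e+01 -5.88131948e+01]
inside 21.93 [ 0.465  -0.1873  0.1787] F [-0.3 -0.7  0. ] T [ 0.   -0.12  0.01] w 0.0006
72 24.22 [ 0.4079 -0.078   0.1781] F [ 0.8 -1.1 -0. ] T [-0.01 -0.12  0.  ] w 0.0004
77 24.63 [ 0.4028 -0.0571  0.1781] F [-0.3  0.4  0.4] T [ 0.02 -0.1   0.03] w 0.0003
82 25.05 [ 0.3994 -0.0359  0.178 ] F [-0.5  0.5  0.2] T [ 0.01 -0.04 -0.02] w 0.0007
87 25.47 [ 0.3978 -0.0144  0.178 ] F [0.4 0.5 1. ] T [-0.01 -0.07  0.02] w 0.0005
92 25.88 [0.3981 0.0071 0.178 ] F [-0.4 -0.   0.5] T [ 0.01 -0.07  0.03] w -0.0002
97 26.3 [0.4003 0.0285 0.178 ] F [-0.7 -0.2 -0.2] T [-0.06 -0.06 -0.02] w 0.0007
99 26.56 [0.4017 0.037  0.178 ] F [ 0.3 -0.6  0. ] T [-0.05 -0.06 -0.03] w 0.0004
```

View pics/s4.png

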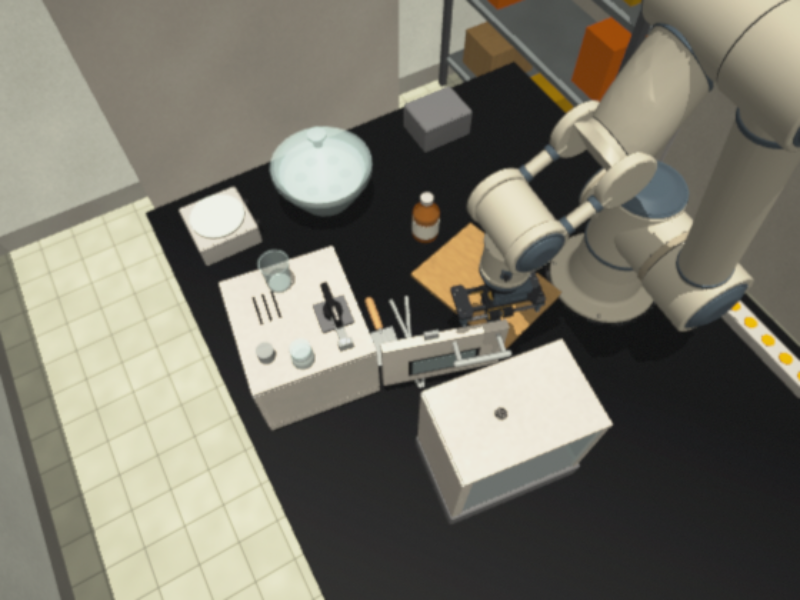

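The door is almost fully open, with its free edge near (508,335), but no stop force is felt yet. I'll creep on in small steps until the stop is felt.

Run:
```python
from h import *
n=np.array(door(99,-1,0,0))[:2]-HINGE  # outward normal
for k in range(1,13):
    p=np.array(door(99,.027,-.245,.178)); p[:2]+=n*.0015*k
    arm.move_l(p,feed=.03); arm.sleep(.15)
    f=np.mean([arm.current_force() for _ in range(5)],0); fn=f[:2]@n; print(k,round(fn,2))
    if fn<-6: break
st("end")
q=p.copy(); q[:2]-=n*.06
arm.move_l(q,feed=.06); arm.move_l([*q[:2],.36],feed=.15); st("clear")
a=crop; 
cv2.imwrite("pics/t5.png",cv2.resize(arm.snapshot("top")[150:250,220:360,::-1],None,fx=5,fy=5,interpolation=cv2.INTER_CUBIC))
cv2.imwrite("pics/s5.png",cv2.resize(arm.snapshot("scene")[200:300,240:380,::-1],None,fx=5,fy=5,interpolation=cv2.INTER_CUBIC))
```

```text
1 -1.84
2 -3.22
3 -20.86
end 27.81 [0.4026 0.0404 0.178 ] F [ -4.9 -20.3   4.3] T [-3.29  0.63 -0.22] w 0.0007
clear 30.32 [ 0.3852 -0.0156  0.3593] F [ 0.4  0.6 -0.4] T [-0.04 -0.06 -0.02] w 0.0009
```

View pics/s5.png

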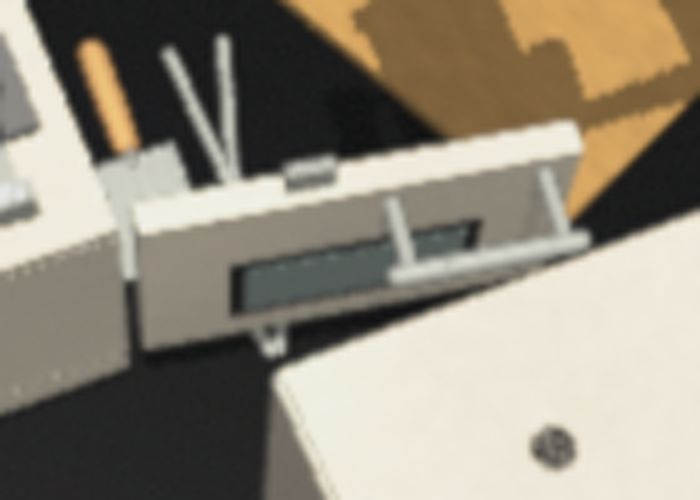

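The crop shows the door standing wide, with its handle from (397,275) to (585,240) beside the balance. I'll check the handle's angle before handing in.

Run:
```python
from h import *
q=crop("scene",240,200,5,[(395,273),(586,238)],.2065); e=q[1]-q[0]
e2=crop("scene",240,200,5,[(136,206),(578,124)],.22); d=e2[1]-e2[0]
for v in(e,d): print(np.linalg.norm(v),(-90+YAW-np.degrees(np.arctan2(v[1],v[0])))%360)
arm.sleep(.3); st("t")
```

```text
0.11487001124527227 100.76547684320906
0.26799595798116005 100.32519870729209
t 30.73 [ 0.3856 -0.0157  0.3599] F [ 0.  -1.   0.4] T [-0.06 -0.07 -0.  ] w 0.0002
```

```bash
python3 -c "
from rig import arm
print(arm.sign_off())"
```

```text
the job is handed in; nothing more can be done
None
```

The job is handed in: the isolator is at off, the door stands open at its stop (about 100° by camera), and the arm is clear; I saw no contact with the balance and no glassware or tools moved, but the hand-in returned no verdict.

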